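# Wedge the carving tight on the carving board

### The job

Slide the half-finished mask carving home into the corner of the carving board, against both the far cleat and the end stop, then lay the headed wooden wedge, thin end first, in the gap between the carving and the sloped cleat and press or tap its head until the carving is held tight. Drive it firmly but gently - forcing it bruises the soft wood - then let go, leaving the wedge lying flat on the board and the other things on the bench where they are.

Things in the scene. Friction and masses are not known exactly. Their poses are not given: they have to be found in the camera images.
- board: Plywood carving board fixed to the bench, 20 mm thick; origin on its underside. In its own axes its top spans x -90 to +115, y -120 to +165 mm. Two straight bars are fixed on it, 30 mm tall: the far cleat (+x side) and the end stop (-y end), which form the carving's corner. The wedge is driven along board -y, between the carving and the sloped cleat; nothing stands in the way of its tip.
- far_cleat (a point): Upper edge of the far cleat's straight inner face, which lies at board x = +75 mm, from y = -115 to +75 mm, top 50 mm above the bench. Axes of the board.
- end_stop (a point): Upper edge of the end stop's inner face, which lies at board y = -85 mm, from x = +13 to +73 mm, top 50 mm above the bench. Axes of the board.
- cleat: Sloped cleat fixed at board x -34, y -32 mm, turned 0.149 rad (slope 0.15) from the board, 110 mm long (its y), 30 mm tall; origin at the centre of its underside, on the board's top. It carries a rubber-backed wooden jaw that barely gives; the jaw's inner face is at about cleat x +15 mm, but packed up to 2.5 mm more or less. With the seated carving it makes a gap that widens to board +y.
- carving: Half-finished mask carving of pale soft wood, loose on the board, 0.2 to 0.45 kg: a slab 80 (x) x 120 (y) x 40 mm tall; origin at the centre of its underside, axes nearly the board's. Home in the corner its origin is at board x +35, y -25, z +20 mm; it starts 15 to 45 mm short of the end stop, 1 to 3 mm off the far cleat. It bruises if the wedge squeezes it with over 30 N.
- nose (a point): Top middle of the carving's nose, a rounded ridge 26 (x) x 60 (y) mm standing 25 mm above the slab, its top 65 mm above the underside. It can be gripped, but the carving slides more freely when its slab is pushed by its +y end face. Axes of the carving.
- wedge: Dark hardwood wedge with a head, 0.1 kg, lying on the bench; origin at the centre of the underside of the head, a block 36 (x) x 26 (y) x 34 mm tall, to be gripped across x. Its straight face, at x +18 mm, goes against the carving, its sloped face (slope 0.15) against the sloped cleat. In use its axes are the board's, its origin near board x -23 mm; it goes tight anywhere at y = 50 to 97 mm, to be felt.
- wedge_tip (a point): Top middle of the wedge's thin end, at wedge x +13, y -133 mm. The tapered part is 26 mm tall, 120 mm long, 28 mm thick at the head and 10 mm here. It tightens gradually: pushing on the head along board -y with some 15 to 20 N makes it tight (much under 12 N leaves it loose).
- batten: Plain parallel-sided hardwood strip 22 x 140 x 24 mm, no taper and no head, not part of the job. Origin at the middle of its underside.
- chisel: Broad carving chisel with a wooden handle, about 230 mm long, lying down; not part of the job. Origin near the blade end of its handle.
- mallet: Round wooden carver's mallet standing on its head, 220 mm tall, 80 mm across; not part of the job. Origin at the middle of its underside.
- stone: Grey sharpening stone 60 x 160 x 25 mm; not part of the job. Origin at the middle of its underside.
- tin: Low brass-coloured round tin, 72 mm across, 50 mm tall; not part of the job. Origin at the middle of its underside.
- statuette: Small turned wooden figure, 165 mm tall, standing; not part of the job. Origin at the middle of its underside.

How it is judged:
At the end, for the whole second after the job is handed in: The carving lies flat and square (3.4 deg) within 4 mm of its home against far cleat and end stop; the wedge lies flat on the board (tilt under 4.6 deg) in the gap (head 40 to 105 mm along board y, -30 to -16 mm in x) and, let go, squeezes the carving with over 7 N; both at rest (y of carving in the frame of board below -0.021 m and x of carving in the frame of board between 0.031 and 0.039 m and angle between the y axis of carving and the y axis of board, either way round below 0.06 rad and angle between carving's own z axis and vertical below 0.06 rad and z of carving in the frame of board below 0.024 m and contact force between wedge and carving above 7 N and y of wedge in the frame of board between 0.04 and 0.105 m and x of wedge in the frame of board between -0.03 and -0.016 m and angle between wedge's own z axis and vertical below 0.08 rad and z of wedge in the frame of board below 0.025 m and linear speed of each of wedge, carving below 0.01 m/s); the robot touches nothing.
It fails at once if the wedge squeezes the carving with more than 30 N (bruised) (contact force between wedge and carving above 30 N).
It fails at once if the carving is tipped or lifted off the board (angle between carving's own z axis and vertical above 0.3 rad or z of carving in the frame of board above 0.05 m).
It fails at once if another thing on the bench is moved more than 30 mm (distance of any of batten, chisel, mallet, stone, tin, statuette from where it was at the start of the episode above 0.03 m).
It also fails if it takes over 69 s, if anything falls off the work surface, if the arm or the gripper's body presses on something with over 40 N, if the wrist force passes 120 N, or if a joint passes its speed limit or range.

### The arm

A 6-joint arm with a two-finger parallel gripper is mounted at the origin on the work surface. World frame = base frame: x ahead of the robot, y to its left, z up, the work surface at z = 0. Lengths are in m, angles in rad, forces in N, time in s.
With the tool pointing down it reaches from about 0.3 to 0.775 m from the base axis. Payload 14.6 kg.
Tool frame: the origin (TCP) lies on the front face of the gripper's body, between the roots of the fingers; the fingertips stand 97 mm ahead of it and the grasp point (between the pads) lies 78 mm ahead of it; z points along the fingers, x is the direction in which the jaws open and shut, and the axes are right-handed (so a half turn about z gives the same grasp; the last joint's range is limited). The gripper opens to 94 mm and grips with 3 to 60 N. Pads are 16 mm wide; open, the fingers measure 119 mm over their backs; the gripper's body (75 mm by 177 mm) begins 78 mm behind the grasp point.
Start: joints at [1.082, 0.3, 1.521, -0, 1.321, -0.067], TCP at [0.225, 0.502, 0.303] pointing down, gripper open.
Joint ranges: [-3.03, 3.03], [-0.79, 2.21], [0.23, 2.52], [-1.04, 4.18], [0, 3.07], [-2.55, 2.55]. Speed limits (rad/s): [2.22, 2.22, 2.57, 3.14, 3.14, 3.14].

### API

Orientations are given as [roll, pitch, yaw] about the fixed x, y, z axes, in that order (R = Rz(yaw) Ry(pitch) Rx(roll)).
In Python, from station import sensors, camera, ctrl gives the robot as it stands.
- The arm moves only by the tool move_arm, never from a script. Its argument "rows" is text: rows parted by semicolons, each of 6 numbers parted by spaces: the shift along the tool's x, y, z in mm, then the turn, a rotation vector about the tool's x, y, z in rad. In form: x y z wx wy wz; .... A call has 1 to 20 rows; each row shifts and turns the pose as measured when the row begins, along the tool's axes as they then stand; what a row does not reach is not made up. A row lasts 1/8 s, in which the tool goes at most 62.5 mm and 10.7 degrees, less where a joint would pass 70% of its speed; a pose out of reach is approached as far as the arm can. A call with a gripper value outside its range is refused whole. "grip" is the opening, from -1 (shut) to 1 (fully open), set as the call begins (left out, the last holds). The fingers move at their own pace and stop on an object; "newtons" is the grip in N (left out, the last holds). Time passes only in rows, so rows that do not move let the fingers close. It gives the time, the measured TCP pose, the force and the opening at its end, in the units of the state.
- sensors.get_obs(): the state, without advancing time (a new reading comes with each control period).
- camera(name): name is "scene" or "top" or "wrist"; returns a dict with "color" (420x560x3 uint8, blue, green, red), "z_map" (420x560 float32, m along the optical axis (not along the pixel's ray), 0 where there is no reading), "mtx" (3x3 intrinsics, pixels), "position" and "attitude" of the camera in the world; the wrist camera has in their place "hand_eye" (4x4, takes a point from camera to tool coordinates, whose origin is the TCP and whose axes are the tool frame's). Camera axes: x right, y down, z forward; pixel columns grow to the right and rows downward; lengths in m; the calibration is good to about 2 mm. A picture is of the moment at which its call begins: read the wrist's pose just before it.
- ctrl.hand_in(): hands the job in, once; it reports no verdict.
The state is a dict: "time_s": time; "qpos": joint angles; "joint_vel": joint speeds; "tau": joint torques, N m; "ee_pos": TCP position; "eef_rot": TCP orientation; "force": force on the tool from outside, world axes, zero at the start; "moment": the same for the moment, N m; "grip_width": finger opening in m.
Only numpy, scipy, OpenCV 4.12 (cv2) and the standard library are available. Lean on these libraries where they do the work, as an engineer would, in place of code of your own. Each camera call takes 0.05 s, during which the arm holds its last target.

## Working session

There is one attempt and no reset: what is moved stays moved. The work goes in short steps, Python scripts to look and compute and a tool call to move; the robot and the scene stay as the last step left them, time stands still between calls to the robot, and variables do not carry over. Pictures are saved under pics/ and viewed, and the job is handed in when it is done.

Besides the shell and the picture viewer there is one more tool, called as a command line: name --argument value ..., lists and objects as JSON in quotes. move_arm: Moves the arm, as the interface text tells. Its arguments: {"type":"object","properties":{"rows":{"type":"string"},"grip":{"type":"number"},"newtons":{"type":"number"}},"required":["rows"]}

```bash
mkdir -p pics; cat > h.py <<'E'
import numpy as np, cv2, pickle
from station import sensors, camera, ctrl
from scipy.spatial.transform import Rotation as R
def snap(n,f):
    o=sensors.get_obs(); c=camera(n); cv2.imwrite('pics/'+f+'.png',c['color']); pickle.dump((o,c),open('pics/'+f+'.pkl','wb')); return o,c
def Rm(a):
    a=np.array(a,float)
    if a.shape==(3,3): return a
    if a.shape==(4,): return R.from_quat(a).as_matrix()
    return R.from_euler('xyz',a).as_matrix()
def cloud(o,c):
    z=c['z_map'];K=c['mtx'];v,u=np.indices(z.shape)
    p=np.stack([(u-K[0,2])/K[0,0]*z,(v-K[1,2])/K[1,1]*z,z],-1)
    if 'hand_eye' in c:
        H=np.array(c['hand_eye']);p=p@H[:3,:3].T+H[:3,3]
        p=p@Rm(o['eef_rot']).T+np.array(o['ee_pos'])
    else: p=p@Rm(c['attitude']).T+np.array(c['position'])
    p[z==0]=np.nan
    return p
E
python3 - <<'E'
from h import *
for n in ['top','scene','wrist']:
    o,c=snap(n,n+'0')
    print({k:v for k,v in c.items() if k not in('color','z_map')})
print(o)
E
```

```text
{'mtx': array([[390.76473112,   0.        , 278.8530339 ],
       [  0.        , 390.76473112, 204.98283069],
       [  0.        ,   0.        ,   1.        ]]), 'position': array([ 3.88419556e-01, -9.93268168e-05,  1.08105399e+00]), 'attitude': array([-3.02865466e+00,  6.59622620e-04, -1.55635740e+00])}
{'mtx': array([[521.43292778,   0.        , 270.48589369],
       [  0.        , 521.43292778, 212.49369128],
       [  0.        ,   0.        ,   1.        ]]), 'position': array([ 1.36992257, -0.07186199,  1.33804036]), 'attitude': array([-2.54315173, -0.01055926,  1.52565624])}
{'mtx': array([[360.70968667,   0.        , 277.17083672],
       [  0.        , 360.70968667, 209.97633961],
       [  0.        ,   0.        ,   1.        ]]), 'hand_eye': array([[ 9.99999560e-01, -4.55480516e-04, -8.20640899e-04,
        -4.54894129e-04],
       [ 6.31686196e-04,  9.73299928e-01,  2.29536164e-01,
        -6.60076939e-02],
       [ 6.94180477e-04, -2.29536581e-01,  9.73299787e-01,
        -8.31719865e-02],
       [ 0.00000000e+00,  0.00000000e+00,  0.00000000e+00,
         1.00000000e+00]])}
{'time_s': 0.1, 'qpos': array([ 1.08241728e+00,  3.00426074e-01,  1.52152388e+00,  4.41210325e-05,
        1.32071429e+00, -6.66059435e-02]), 'joint_vel': array([-0.0010336 , -0.00116411, -0.001441  , -0.00053953,  0.00071477,
       -0.00032534]), 'tau': array([ 2.14841821e-03, -5.32642543e+01, -3.53287840e+01,  7.09578814e-02,
        2.34411116e-02, -6.97129735e-05]), 'ee_pos': array([0.22509242, 0.501679  , 0.30213517]), 'eef_rot': array([-3.14147869e+00,  1.06637193e-03,  1.14901234e+00]), 'force': array([ 0.23768503, -0.38505298,  0.02932852]), 'moment': array([-0.03707622, -0.04179458,  0.06096899]), 'grip_width': 0.09411882205136743}
```

View pics/top0.png

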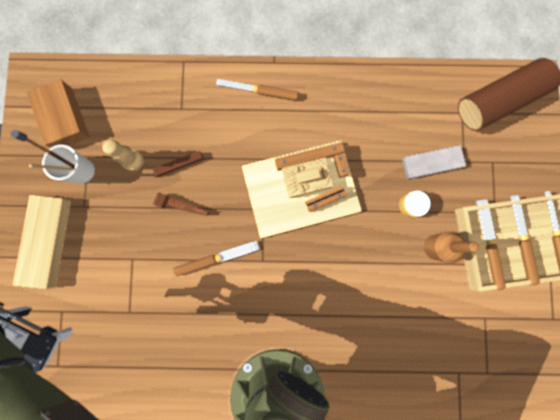

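View pics/scene0.png

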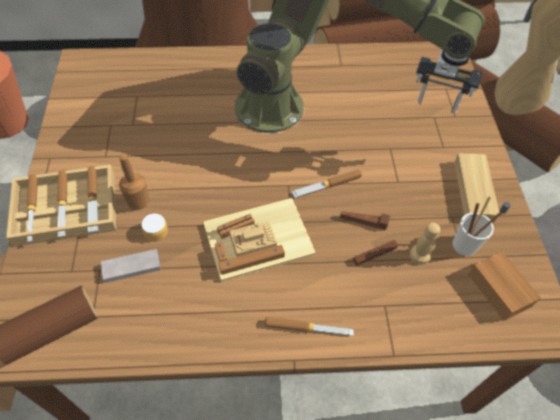

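```bash
python3 - <<'E'
from h import *
o,c=pickle.load(open('pics/top0.pkl','rb'))
im=c['color'];p=cloud(o,c)
cv2.imwrite('pics/c1.png',cv2.resize(im[135:245,230:375],None,fx=5.4,fy=5.4,interpolation=cv2.INTER_CUBIC))
cv2.imwrite('pics/c2.png',cv2.resize(im[140:230,95:225],None,fx=6,fy=6,interpolation=cv2.INTER_CUBIC))
z=p[...,2]
print(np.nanmedian(z[300:330,300:400]))
for u,v in [(250,200),(350,215),(300,165),(310,180),(160,203),(185,207),(180,163),(250,250)]: print(u,v,p[v,u].round(4))
E
```

```text
-0.00035950047892852055
250 200 [ 0.524   0.0831 -0.0014]
350 215 [ 0.4856 -0.195   0.0026]
300 165 [ 0.6115 -0.0523  0.0624]
310 180 [ 0.5721 -0.0793  0.0596]
160 203 [0.5081 0.3236 0.0325]
185 207 [0.4989 0.2573 0.0255]
180 163 [0.6212 0.2769 0.0224]
250 250 [0.3854 0.0789 0.0133]
```

View pics/c1.png

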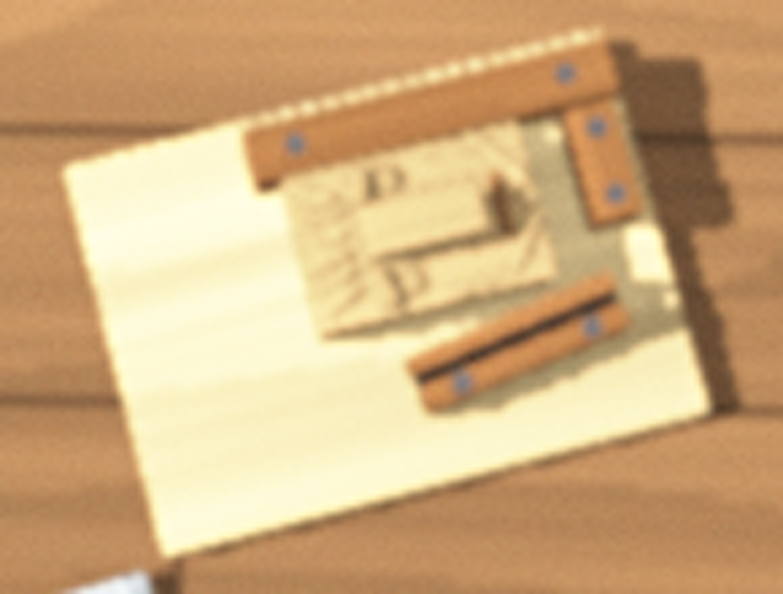

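View pics/c2.png

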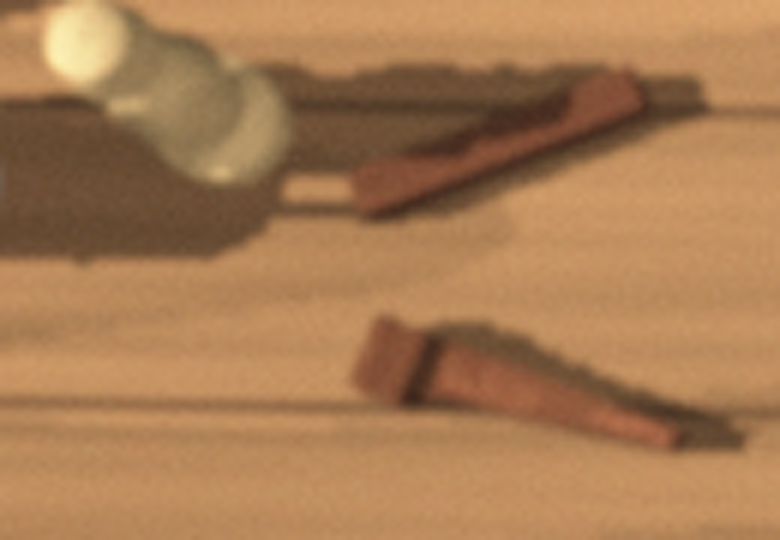

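```bash
cat >> h.py <<'E'
def plan(xyz,yaw,n=None):
    o=sensors.get_obs(); p=np.array(o['ee_pos']); M=Rm(o['eef_rot']); T=R.from_euler('xyz',[np.pi,0,yaw]).as_matrix()
    d=np.array(xyz)-p; w=R.from_matrix(M.T@T).as_rotvec()
    k=n or int(np.ceil(max(np.linalg.norm(d)/.055,np.linalg.norm(w)/.17,1)))
    out=[]
    for i in range(k):
        Mi=M@R.from_rotvec(w*i/k).as_matrix()
        out.append(' '.join('%.1f'%x for x in Mi.T@d/k*1000)+' '+' '.join('%.3f'%x for x in w/k))
    print(k,'; '.join(out))
E
python3 -c "
from h import *
plan([0.47,0.32,0.30],-0.28)"
```

```text
9 -7.3 33.1 0.2 0.000 0.000 0.159; -2.0 33.8 0.2 0.000 0.000 0.159; 3.4 33.7 0.2 0.000 0.000 0.159; 8.7 32.7 0.2 0.000 0.000 0.159; 13.8 31.0 0.2 0.000 0.000 0.159; 18.5 28.4 0.2 0.000 0.000 0.159; 22.7 25.1 0.2 0.000 0.000 0.159; 26.4 21.2 0.2 0.000 0.000 0.159; 29.5 16.7 0.2 0.000 0.000 0.159
```

move_arm --rows "-7 33 0 0 0 0.159; -2 34 0 0 0 0.159; 3 34 0 0 0 0.159; 9 33 0 0 0 0.159; 14 31 0 0 0 0.159; 18 28 0 0 0 0.159; 23 25 0 0 0 0.159; 26 21 0 0 0 0.159; 30 17 0 0 0 0.159; 0 0 0 0 0 0"

```text
time_s: 1.4
ee_pos: [0.4735, 0.3088, 0.2997]
eef_rot: [3.137, 0.003, -0.328]
force: [-0.1, 0.4, 0.0]
grip_width: 0.0941
```

```bash
python3 - <<'E'
from h import *
o,c=snap('wrist','w1'); print(o['ee_pos'],o['eef_rot'],o['force'])
cv2.imwrite('pics/w1b.png',cv2.resize(c['color'],(784,588)))
E
```

```text
[0.47352081 0.30880816 0.29965738] [ 3.13664728e+00  2.50948049e-03 -3.27817306e-01] [-0.11843299  0.44611146  0.03040345]
```

View pics/w1b.png

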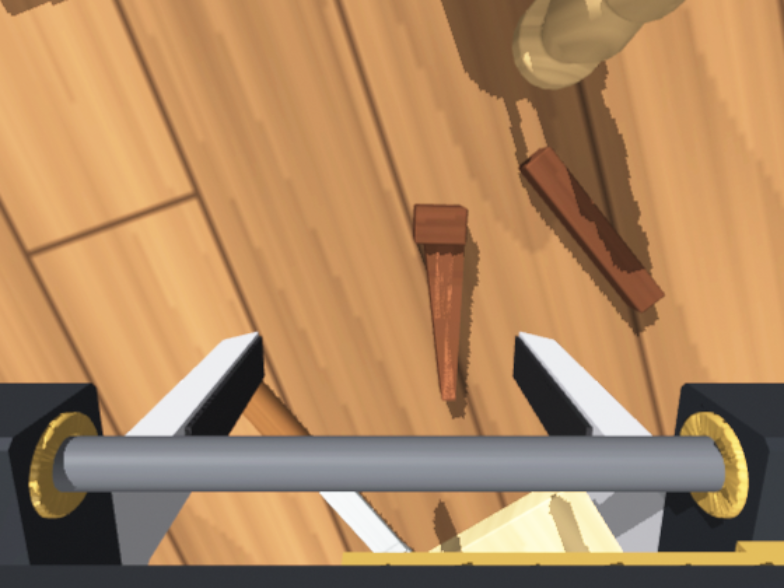

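```bash
python3 - <<'E'
from h import *
o,c=pickle.load(open('pics/w1.pkl','rb'));p=cloud(o,c);im=c['color']
cv2.imwrite('pics/w1c.png',cv2.resize(im[135:300,270:360],None,fx=3.6,fy=3.6,interpolation=cv2.INTER_CUBIC))
z=p[...,2]
print('bench',np.nanmedian(z[220:280,215:270]))
# head top mask
sub=np.zeros(z.shape,bool);sub[140:300,285:345]=1
hd=sub&(z>.029)&(z<.045); q=p[hd][:,:2]; print(len(q),np.median(p[hd][:,2]))
print(cv2.minAreaRect((q*1000).astype(np.float32)))
tp=sub&(z>.02)&(z<.0285); q2=p[tp][:,:2];print(len(q2))
print(cv2.minAreaRect((q2*1000).astype(np.float32)), cv2.boxPoints(cv2.minAreaRect((q2*1000).astype(np.float32))))
vs,us=np.where(tp)
for v in range(vs.min(),vs.max(),8):
    r=us[vs==v]
    if len(r): print(v,r.min(),r.max(),p[v,r.min()].round(4),p[v,r.max()].round(4))
E
```

```text
bench 0.0011012641894434516
1030 0.0348220959513022
((503.4910583496094, 290.35052490234375), (103.18087005615234, 36.02034378051758), 69.24080657958984)
2106
((499.63214111328125, 269.1148681640625), (147.63551330566406, 34.22481918334961), 73.70353698730469) [[462.49347 203.06479]
 [495.3432  193.46103]
 [536.7708  335.16495]
 [503.92108 344.7687 ]]
146 298 317 [0.5063 0.344  0.0245] [0.5242 0.3377 0.0208]
154 296 296 [0.502  0.3375 0.0265] [0.502  0.3375 0.0265]
178 304 331 [0.5022 0.3123 0.0259] [0.5275 0.3038 0.0267]
186 305 331 [0.5006 0.3047 0.0278] [0.5252 0.2962 0.0269]
194 306 330 [0.4991 0.2965 0.0271] [0.5219 0.2888 0.0275]
202 307 330 [0.4976 0.2883 0.0271] [0.5194 0.2811 0.028 ]
210 308 329 [0.496  0.28   0.0268] [0.5161 0.2732 0.0269]
218 309 329 [0.4944 0.2718 0.0273] [0.5137 0.2654 0.0277]
226 309 328 [0.4918 0.2624 0.0228] [0.5102 0.2577 0.0278]
234 310 328 [0.4902 0.2544 0.0246] [0.5078 0.2493 0.0272]
242 311 327 [0.4886 0.2466 0.0272] [0.5043 0.2415 0.0277]
250 312 327 [0.4869 0.2377 0.0266] [0.5017 0.2331 0.0276]
258 313 326 [0.4853 0.2295 0.028 ] [0.4981 0.225  0.0276]
266 314 326 [0.4836 0.2205 0.0277] [0.4955 0.2163 0.0274]
274 314 325 [0.4806 0.2086 0.0205] [0.4919 0.2079 0.0273]
282 315 325 [0.4788 0.1997 0.0212] [0.4892 0.1985 0.0258]
```

View pics/w1c.png

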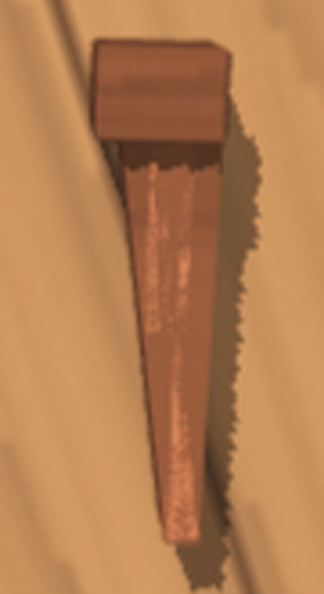

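```bash
python3 - <<'E'
from h import *
o,c=pickle.load(open('pics/w1.pkl','rb'));p=cloud(o,c);z=p[...,2]
sub=np.zeros(z.shape,bool);sub[140:176,285:345]=1
m=(sub&(z>.0325)&(z<.038)).astype(np.uint8); m=cv2.morphologyEx(m,cv2.MORPH_OPEN,np.ones((3,3)))
q=p[m>0];print(len(q),np.median(q[:,2]))
r=cv2.minAreaRect((q[:,:2]*1000).astype(np.float32));print(r)
yaw=-.349;ex=np.array([np.cos(yaw),np.sin(yaw)]);ey=np.array([-ex[1],ex[0]])
a=q[:,:2]@ex;b=q[:,:2]@ey
ca=(np.percentile(a,1)+np.percentile(a,99))/2;cb=(np.percentile(b,1)+np.percentile(b,99))/2
print(np.ptp(a),np.ptp(b),'centre',ca*ex+cb*ey)
# from straight face
for s in [(0.5252,.2962),(.4955,.2163)]: print('x of face rel',np.array(s)@ex-ca)
# board: top points for later
plan([.45,-.0,.32],.256)
E
```

```text
999 0.03486302933960489
((517.199951171875, 326.2574768066406), (25.842266082763672, 36.025604248046875), 68.39978790283203)
0.035975160092440284 0.025951110810407352 centre [0.51702008 0.32639794]
x of face rel 0.018013226343198296
x of face rel 0.017426151907807774
6 12.9 50.1 -3.2 0.001 0.001 -0.097; 8.0 51.1 -3.2 0.001 0.001 -0.097; 3.0 51.7 -3.2 0.001 0.001 -0.097; -2.0 51.7 -3.3 0.001 0.001 -0.097; -7.0 51.3 -3.3 0.001 0.001 -0.097; -11.9 50.3 -3.3 0.001 0.001 -0.097
```

move_arm --rows "12 57 -4 0 0 -0.097; 8 58 -4 0 0 -0.097; 3 59 -4 0 0 -0.097; -2 59 -4 0 0 -0.097; -7 59 -4 0 0 -0.097; -12 58 -4 0 0 -0.097; 0 56 0 0 0 0; 0 30 0 0 0 0; 0 0 0 0 0 0"

```text
time_s: 2.58
ee_pos: [0.4727, -0.1303, 0.3257]
eef_rot: [3.139, 0.005, 0.307]
force: [-0.4, 0.3, 0.3]
grip_width: 0.094
```

```bash
python3 - <<'E'
from h import *
o,c=snap('wrist','w2'); print(o['ee_pos'],o['eef_rot'],o['force'])
cv2.imwrite('pics/w2b.png',cv2.resize(c['color'],(784,588)))
E
```

```text
[ 0.47269677 -0.13031281  0.32568326] [3.13911512 0.00458178 0.30747819] [-0.43004884  0.31742628  0.29347636]
```

View pics/w2b.png

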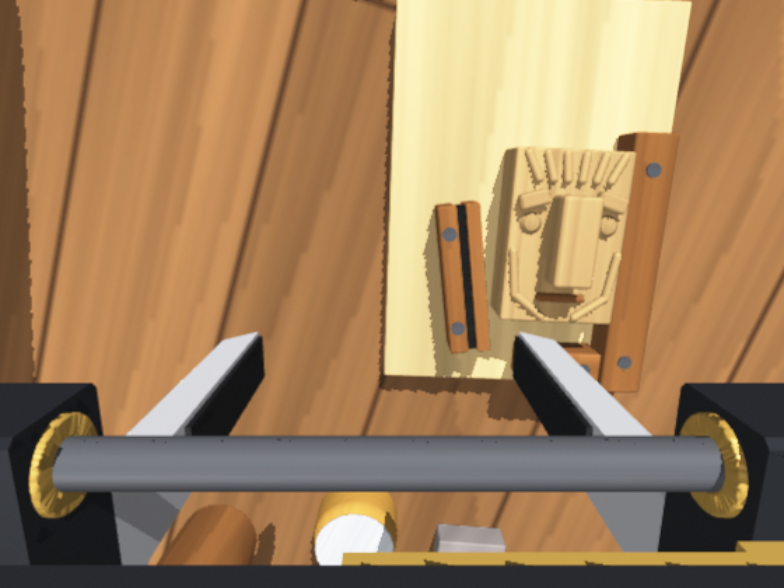

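```bash
cat > m.py <<'E'
from h import *
import sys
def rect(q,name):
    r=cv2.minAreaRect((q[:,:2]*1000).astype(np.float32)); print(name,len(q),np.median(q[:,2]).round(4),np.round(r[0],1),np.round(r[1],1),round(r[2],2))
    return cv2.boxPoints(r)
def comp(p,lo,hi,seed):
    z=p[...,2];m=((z>lo)&(z<hi)).astype(np.uint8);m=cv2.morphologyEx(m,cv2.MORPH_OPEN,np.ones((3,3)))
    n,l=cv2.connectedComponents(m); k=l[seed[1],seed[0]]; assert k, (seed,p[seed[1],seed[0]])
    return p[l==k]
E
python3 - <<'E'
from m import *
o,c=pickle.load(open('pics/w2.pkl','rb'));p=cloud(o,c)
S=lambda u,v:(int(u/1.4),int(v/1.4))
for n,s in [('far',(650,250)),('carv',(535,250)),('cleat',(448,300)),('board',(480,100)),('stop',(585,352)),('nose',(575,240))]: print(n,p[S(*s)[1],S(*s)[0]].round(4))
print(rect(comp(p,.046,.0545,S(650,250)),'far'))
print(rect(comp(p,.056,.0655,S(525,250)),'carv'))
print(rect(comp(p,.046,.0545,S(448,300)),'cleat'))
print(rect(comp(p,.076,.09,S(575,240)),'nose'))
# board left edge (bench/board step)
z=p[...,2]
pts=[]
for v in range(10,260,8):
    r=np.where((z[v]>.015)&(z[v]<.027))[0]
    r=r[(r>265)]
    if len(r): pts.append(p[v,r[0]])
pts=np.array(pts);print(pts[::4].round(4))
E
```

```text
far [ 0.6443 -0.0619  0.051 ]
carv [ 0.5637 -0.0861  0.0604]
cleat [ 0.5202 -0.1406  0.0494]
board [0.4978 0.0011 0.0213]
stop [ 0.6309 -0.1478  0.0484]
nose [ 0.5778 -0.0713  0.084 ]
far 5548 0.0508 [630.7 -80.8] [ 54.5 189.5] 15.21
[[ 579.5037       3.5455327]
 [ 629.2187    -179.34975  ]
 [ 681.8107    -165.0541   ]
 [ 632.09576     17.841187 ]]
carv 6909 0.0611 [580.8 -72.4] [ 80.2 120. ] 14.71
[[ 526.8238     -24.563301 ]
 [ 557.3028    -140.62509  ]
 [ 634.8643    -120.25669  ]
 [ 604.3853      -4.1949005]]
cleat 3136 0.0506 [ 526.5 -122.5] [ 30.2 109.6] 24.06
[[ 490.3889   -78.64836]
 [ 535.0593  -178.69614]
 [ 562.67834 -166.3645 ]
 [ 518.00793  -66.31673]]
nose 2044 0.0856 [580.9 -72.3] [26.5 59.9] 15.25
[[ 560.2285    -46.879707]
 [ 575.9955   -104.705795]
 [ 601.5979    -97.72497 ]
 [ 585.83093   -39.89888 ]]
[[ 0.4236  0.0371  0.0189]
 [ 0.4316  0.0089  0.0203]
 [ 0.4398 -0.0199  0.019 ]
 [ 0.4484 -0.0501  0.0207]
 [ 0.4573 -0.0814  0.0203]
 [ 0.4665 -0.114   0.0206]
 [ 0.476  -0.1477  0.0219]
 [ 0.4861 -0.1833  0.0208]]
```

```bash
cat > fit.py <<'E'
from m import *
from scipy.optimize import least_squares
o,c=pickle.load(open('pics/w2.pkl','rb'));p=cloud(o,c);z=p[...,2]
def rows(lo,hi,v0,v1,umin,umax,side):
    out=[]
    for v in range(v0,v1,2):
        r=np.where((z[v]>lo)&(z[v]<hi))[0]; r=r[(r>umin)&(r<umax)]
        if len(r): out.append(p[v,r[0 if side<0 else -1]])
    return np.array(out)
L=rows(.015,.027,10,255,265,400,-1)
F=rows(.046,.0545,100,240,445,480,-1)   # far cleat inner edge
Fo=rows(.046,.0545,100,270,430,490,1)
def loc(q,t): 
    y=t[2]; ex=np.array([np.cos(y),np.sin(y)]);ey=np.array([-ex[1],ex[0]]); d=q[:,:2]-t[:2]; return np.c_[d@ex,d@ey]
def res(t):
    C=loc(np.array([[.5265,-.1225]]),t)[0]
    return np.r_[(loc(L,t)[:,0]+.090)*.2, (C-[-.034,-.032])*2, (t[2]+.149-np.radians(24.06))*.2,]
s=least_squares(res,[.55,-.08,.27],loss='soft_l1',f_scale=.001);t=s.x;print('board',t,np.degrees(t[2]))
print('left',loc(L,t)[::12,0].round(4)); 
print('far inner',loc(F,t)[::6].round(4)); print('far outer',loc(Fo,t)[::8].round(4))
fb=comp(p,.046,.0545,(464,178)); l=loc(fb,t); print('far y span',l[:,1].min(),l[:,1].max(), l[:,0].max())
st=l[(l[:,0]<.07)]; print('stop face y',np.percentile(st[:,1],98))
print('cleat',loc(np.array([[.5265,-.1225]]),t)); print('carv',loc(np.array([[.5808,-.0724]]),t), loc(np.array([[.5809,-.0723]]),t))
E
python3 fit.py
```

```text
board [ 0.55071912 -0.08254087  0.27151208] 15.556496019028932
left [-0.0903 -0.0905 -0.0896 -0.0898 -0.0899 -0.09   -0.0902 -0.0904 -0.0894
 -0.0896 -0.0897]
far inner [[ 0.0742  0.0687]
 [ 0.078   0.0577]
 [ 0.0766  0.0464]
 [ 0.0766  0.0351]
 [ 0.0767  0.0236]
 [ 0.0765  0.0119]
 [ 0.0765  0.0002]
 [ 0.0786 -0.0118]
 [ 0.0801 -0.0239]
 [ 0.0822 -0.0364]
 [ 0.0841 -0.049 ]
 [ 0.0854 -0.0614]]
far outer [[ 0.1033  0.0695]
 [ 0.1025  0.0548]
 [ 0.1037  0.0399]
 [ 0.1031  0.0245]
 [ 0.104   0.0089]
 [ 0.1022 -0.0068]
 [ 0.1027 -0.0233]
 [ 0.1037 -0.04  ]
 [ 0.1031 -0.057 ]
 [ 0.1031 -0.0739]
 [ 0.1036 -0.0923]]
far y span -0.11459540754438774 0.07492261828111892 0.10502084974412271
stop face y -0.08472425972192728
cleat [[-0.03404846 -0.032     ]]
carv [[0.03169858 0.00170203]] [[0.03182173 0.00177155]]
```

```bash
cat >> h.py <<'E'
B=np.array([.5507,-.0825]);YB=.2715
def b2w(x,y): c,s=np.cos(YB),np.sin(YB); return B+np.array([c*x-s*y,s*x+c*y])
def w2b(p): c,s=np.cos(YB),np.sin(YB); d=np.array(p)[:2]-B; return np.array([c*d[0]+s*d[1],-s*d[0]+c*d[1]])
def pb(x,y,z,yaw=YB,n=None): plan(np.r_[b2w(x,y),z],yaw,n)
E
python3 -c "
from h import *
pb(.035,.10,.22)"
```

```text
4 32.0 -30.0 26.2 0.001 0.001 0.009; 31.7 -30.2 26.3 0.001 0.001 0.009; 31.3 -30.5 26.3 0.001 0.001 0.009; 31.0 -30.8 26.4 0.001 0.001 0.009
```

move_arm --rows "32 -30 26 0 0 0.009; 32 -30 26 0 0 0.009; 31 -30 26 0 0 0.009; 31 -31 26 0 0 0.009; 0 0 0 0 0 0" --grip -1 --newtons 10

```text
time_s: 3.25
ee_pos: [0.5571, 0.036, 0.219]
eef_rot: [3.139, 0.003, 0.283]
force: [-0.3, -0.5, -0.4]
grip_width: 0.0474
```

```bash
python3 -c "
from h import *
o=sensors.get_obs();print(w2b(o['ee_pos']))
pb(.035,.095,.129)"
```

```text
[0.03791785 0.11244368]
2 -1.4 8.6 45.0 0.002 0.001 0.006; -1.4 8.6 45.0 0.002 0.001 0.006
```

move_arm --rows "-2 4 45 0 0 0.006; -2 4 45 0 0 0.006; 0 0 0 0 0 0; 0 0 0 0 0 0"

```text
time_s: 3.75
ee_pos: [0.5548, 0.0304, 0.1321]
eef_rot: [3.137, -0.003, 0.278]
force: [-0.0, -0.0, 1.3]
grip_width: 0.0072
```

```bash
python3 -c "
from h import *
o=sensors.get_obs();print(w2b(o['ee_pos']),o['force'])
pb(.035,.075,.129)"
```

```text
[0.03421296 0.10771889] [-0.03933498 -0.03427503  1.27012265]
1 0.6 32.7 3.2 0.004 -0.003 0.007
```

move_arm --rows "0 15 2 0 0 0.007; 0 15 1 0 0 0; 0 5 0 0 0 0; 0 5 0 0 0 0; 0 5 0 0 0 0; 0 5 0 0 0 0; 0 4 0 0 0 0; 0 4 0 0 0 0; 0 0 0 0 0 0"

```text
time_s: 4.88
ee_pos: [0.5726, -0.0292, 0.1333]
eef_rot: [3.136, -0.008, 0.271]
force: [-0.2, 0.1, 0.6]
grip_width: 0.0005
```

```bash
python3 -c "
from h import *
o=sensors.get_obs();print(w2b(o['ee_pos']),w2b(o['force'][:2]+B))"
```

```text
[0.03535784 0.04546631] [-0.11021859  0.17179721]
```

move_arm --rows "0 2 0 0 0 0; 0 2 0 0 0 0; 0 2 0 0 0 0; 0 0 0 0 0 0"

```text
time_s: 5.38
ee_pos: [0.5728, -0.03, 0.1334]
eef_rot: [-3.138, -0.005, 0.273]
force: [0.3, -0.7, 0.4]
grip_width: 0.0005
```

```bash
python3 - <<'E'
from m import *
o=sensors.get_obs();print(w2b(o['ee_pos']),w2b(o['force'][:2]+B))
o,c=snap('top','t3');p=cloud(o,c)
cv2.imwrite('pics/t3c.png',cv2.resize(c['color'][135:245,230:375],None,fx=5.4,fy=5.4,interpolation=cv2.INTER_CUBIC))
E
```

```text
[0.03537692 0.04466246] [ 0.06881948 -0.7754814 ]
```

View pics/t3c.png

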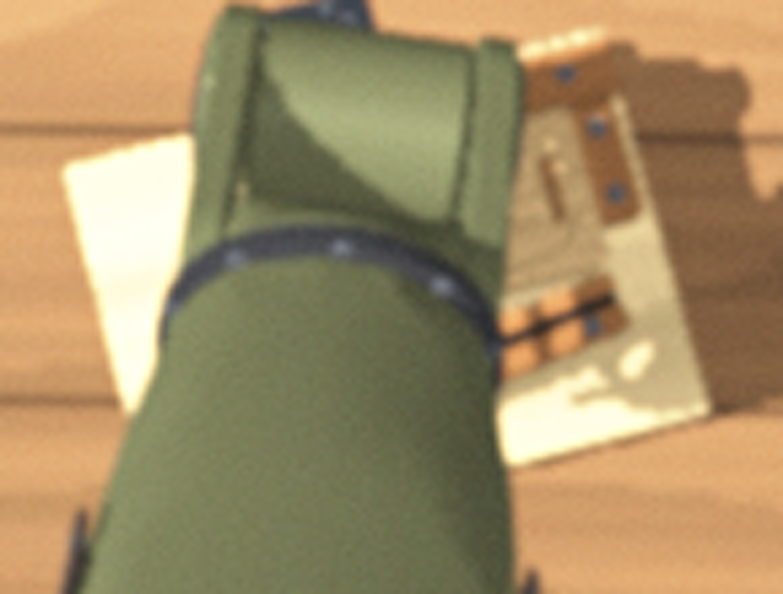

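move_arm --rows "0 4 0 0 0 0; 0 4 0 0 0 0"

```text
time_s: 5.68
ee_pos: [0.5733, -0.0316, 0.1335]
eef_rot: [-3.125, -0.002, 0.273]
force: [-10.7, 36.0, 11.9]
grip_width: 0.0006
```

```bash
python3 - <<'E'
from m import *
o=sensors.get_obs();print(w2b(o['ee_pos']),w2b(o['force'][:2]+B),o['force'])
E
```

```text
[0.0354422  0.04295703] [-0.67660399 37.59337705] [-10.73349107  36.03487145  11.87303593]
```

move_arm --rows "0 -20 0 0 0 0; 0 -20 -10 0 0 0; 0 -10 -50 0 0 0; 0 0 -40 0 0 0"

```text
time_s: 6.18
ee_pos: [0.5586, 0.0179, 0.2359]
eef_rot: [-3.125, 0.002, 0.274]
force: [0.8, 0.0, 0.5]
grip_width: 0.0005
```

```bash
python3 -c "
from h import *
o=sensors.get_obs();print(w2b(o['ee_pos']))
plan([.517,.3263,.20],-.36)"
```

```text
[0.03449038 0.09459759]
6 7.2 -51.3 6.8 -0.003 0.001 0.106; 1.8 -51.7 6.7 -0.003 0.001 0.106; -3.7 -51.7 6.6 -0.003 0.001 0.106; -9.1 -51.0 6.4 -0.003 0.001 0.106; -14.5 -49.8 6.3 -0.003 0.001 0.106; -19.6 -48.0 6.1 -0.003 0.001 0.106
```

move_arm --rows "7 -51 7 -0.003 0 0.106; 2 -52 7 -0.003 0 0.106; -4 -52 7 -0.003 0 0.106; -9 -51 6 -0.003 0 0.106; -14 -50 6 -0.003 0 0.106; -20 -48 6 -0.003 0 0.106; 0 0 0 0 0 0" --grip 0.28

```text
time_s: 7.05
ee_pos: [0.5181, 0.3388, 0.2081]
eef_rot: [-3.141, -0.01, -0.385]
force: [0.1, -0.2, -0.4]
grip_width: 0.06
```

```bash
python3 - <<'E'
from m import *
plan([.517,.3263,.15],-.36)
o,c=snap('top','t4');p=cloud(o,c)
cv2.imwrite('pics/t4c.png',cv2.resize(c['color'][135:245,230:375],None,fx=5.4,fy=5.4,interpolation=cv2.INTER_CUBIC))
z=p[...,2]
r=comp(p,.053,.07,(308,170));b=rect(r,'carv')
cc=cv2.minAreaRect((r[:,:2]*1000).astype(np.float32))[0];print(w2b(np.array(cc)/1000))
o0,c0=pickle.load(open('pics/top0.pkl','rb'));p0=cloud(o0,c0)
r=comp(p0,.053,.07,(305,182));rect(r,'carv0');cc=cv2.minAreaRect((r[:,:2]*1000).astype(np.float32))[0];print(w2b(np.array(cc)/1000))
E
```

```text
2 1.6 6.0 29.1 -0.000 -0.005 -0.012; 1.6 6.0 29.1 -0.000 -0.005 -0.012Traceback (most recent call last):
  File "<stdin>", line 6, in <module>
  File "m.py", line 8, in comp
    n,l=cv2.connectedComponents(m); k=l[seed[1],seed[0]]; assert k, (seed,p[seed[1],seed[0]])
                                                                 ^
AssertionError: ((308, 170), array([ 0.59346244, -0.07194234,  0.08608797]))
```

View pics/t4c.png

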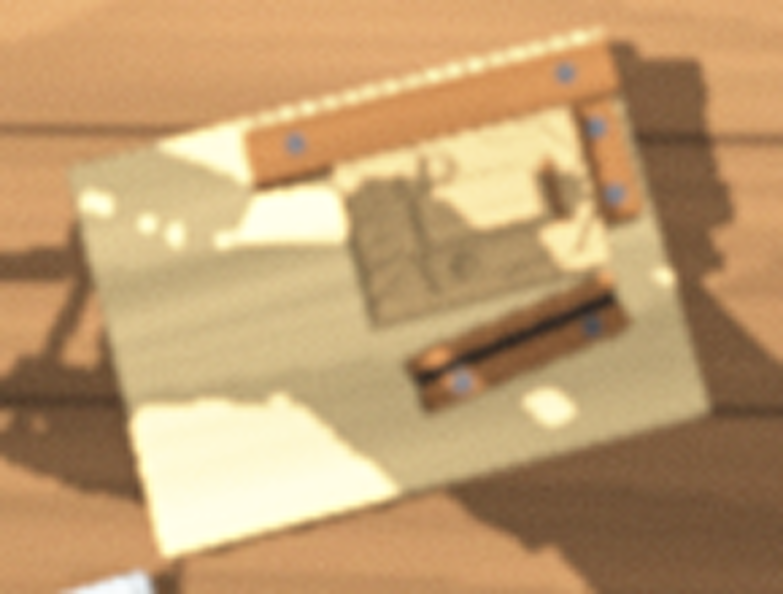

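move_arm --rows "2 6 29 0 -0.005 -0.012; 2 6 29 0 -0.005 -0.012; 0 0 0 0 0 0"

```text
time_s: 7.48
ee_pos: [0.5191, 0.3222, 0.1518]
eef_rot: [-3.139, -0.003, -0.359]
force: [0.4, 0.4, -0.3]
grip_width: 0.0603
```

```bash
python3 - <<'E'
from m import *
plan([.517,.3263,.104],-.36)
E
```

```text
1 -3.6 -3.0 47.8 -0.002 -0.003 0.001
```

move_arm --rows "-3 -3 20 0 -0.003 0; 0 0 18 0 0 0; 0 0 8 0 0 0; 0 0 0 0 0 0"

```text
time_s: 7.98
ee_pos: [0.5184, 0.3264, 0.1055]
eef_rot: [-3.137, -0.002, -0.36]
force: [1.2, -1.2, 0.2]
grip_width: 0.0601
```

```bash
python3 - <<'E'
from m import *
plan([.517,.3263,.104],-.36)
E
```

```text
1 -1.3 0.6 1.5 -0.005 -0.002 -0.000
```

move_arm --rows "-1 1 1 -0.005 -0.002 0; 0 0 0 0 0 0; 0 0 0 0 0 0; 0 0 0 0 0 0; 0 0 0 0 0 0" --grip -1 --newtons 30

```text
time_s: 8.6
ee_pos: [0.5174, 0.3261, 0.1057]
eef_rot: [-3.141, -0.001, -0.36]
force: [-0.2, 0.1, -2.5]
grip_width: 0.036
```

move_arm --rows "0 0 -15 0 0 0; 0 0 -40 0 0 0; 0 0 -40 0 0 0; 0 0 0 0 0 0"

```text
time_s: 9.1
ee_pos: [0.5174, 0.3261, 0.2065]
eef_rot: [-3.14, -0.002, -0.36]
force: [0.7, 0.1, -1.3]
grip_width: 0.0358
```

```bash
python3 - <<'E'
from m import *
o,c=snap('wrist','w5');print(o['force'])
cv2.imwrite('pics/w5.png',c['color'])
pb(-.024,.17,.20)
E
```

```text
[ 0.72144142  0.0558029  -1.31059436]
5 11.2 49.4 0.9 0.000 0.000 -0.126; 4.8 50.4 0.9 0.000 0.000 -0.126; -1.6 50.7 0.9 0.000 0.000 -0.126; -7.9 50.1 0.9 0.000 0.000 -0.126; -14.2 48.7 0.9 0.000 0.000 -0.126
```

View pics/w5.png

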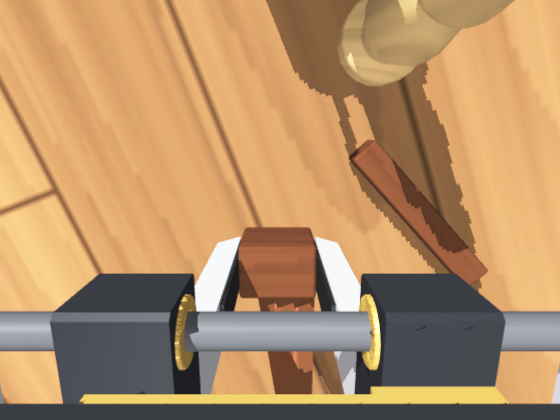

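move_arm --rows "11 49 1 0 0 -0.126; 5 50 1 0 0 -0.126; -2 51 1 0 0 -0.126; -8 50 1 0 0 -0.126; -14 49 1 0 0 -0.126; 0 0 0 0 0 0"

```text
time_s: 9.9
ee_pos: [0.4793, 0.0674, 0.1938]
eef_rot: [-3.141, 0.01, 0.292]
force: [0.7, -0.5, -0.6]
grip_width: 0.0359
```

```bash
python3 - <<'E'
from m import *
o=sensors.get_obs();print(w2b(o['ee_pos']))
pb(-.028,.172,.135)
E
```

```text
[-0.02856186  0.1635674 ]
2 0.7 -4.2 29.4 -0.000 0.005 0.010; 0.5 -4.2 29.4 -0.000 0.005 0.010
```

move_arm --rows "0 -8 20 0 0.005 0.01; 0 -3 30 0 0.005 0.01; 0 0 6 0 0 0; 0 0 0 0 0 0"

```text
time_s: 10.4
ee_pos: [0.4754, 0.0797, 0.1353]
eef_rot: [-3.141, 0.002, 0.268]
force: [-0.2, -0.3, -1.3]
grip_width: 0.0356
```

```bash
python3 - <<'E'
from m import *
o=sensors.get_obs();print(w2b(o['ee_pos']))
pb(-.028,.172,.127)
E
```

```text
[-0.0290768   0.17647005]
1 1.1 4.5 8.3 -0.001 0.002 -0.004
```

move_arm --rows "1 2 7 0 0.002 -0.004; 0 0 0 0 0 0"

```text
time_s: 10.65
ee_pos: [0.4775, 0.0782, 0.129]
eef_rot: [-3.141, -0.002, 0.272]
force: [0.7, -0.8, 0.3]
grip_width: 0.0359
```

```bash
python3 - <<'E'
from m import *
o=sensors.get_obs();print(w2b(o['ee_pos']),w2b(o['force'][:2]+B))
pb(-.028,.150,.127)
snap('scene','s6'); c=cv2.imread('pics/s6.png')
cv2.imwrite('pics/s6c.png',cv2.resize(c[180:290,180:330],None,fx=5,fy=5,interpolation=cv2.INTER_CUBIC))
snap('wrist','w6')
E
```

```text
[-0.0274174   0.17445172] [ 0.42435768 -0.9766282 ]
1 -0.6 24.5 2.0 -0.001 -0.002 0.001
```

View pics/s6c.png

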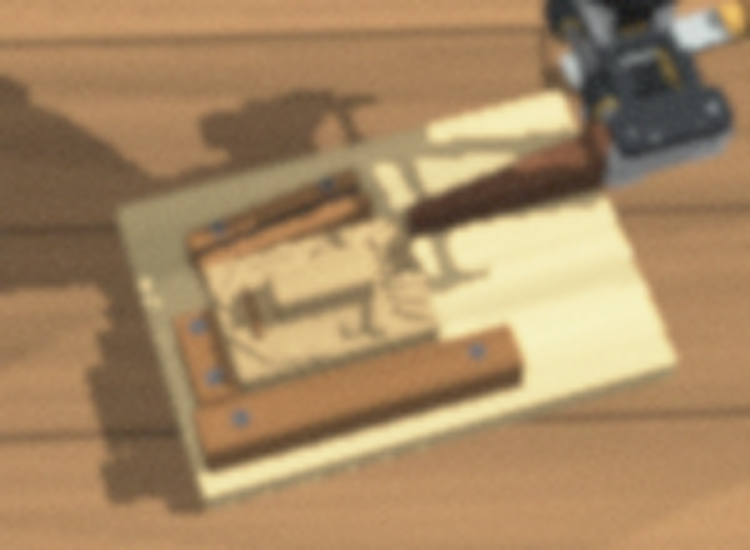

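View pics/w6.png

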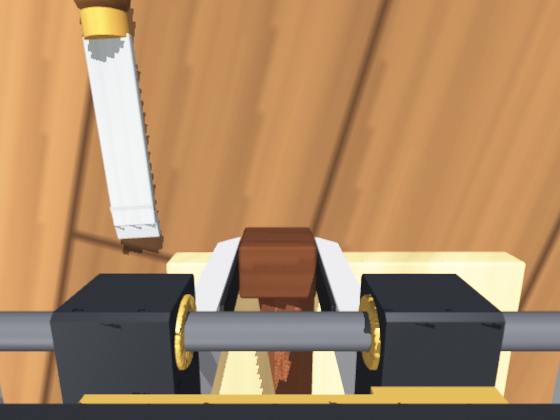

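```bash
python3 - <<'E'
from m import *
o,c=pickle.load(open('pics/s6.pkl','rb'));p=cloud(o,c);im=c['color'].astype(int)
for u in range(258,302,3):
    for v in range(204,230,1):
        b,g,r=im[v,u]
        q=p[v,u]; xb=w2b(q)
        if r<125 and r>g*1.3 and q[2]>.035: print(u,v,xb.round(4),q[2].round(4),im[v,u]); break
print('carv top near corner'); 
r=comp(p,.054,.066,(232,235)); 
l=np.array([w2b(q) for q in r]); print(l.min(0),l.max(0), rect(r,'c')); print(np.percentile(l,[1,99],axis=0))
E
```

```text
264 221 [-0.0166  0.0496] 0.0478 [49 64 88]
267 220 [-0.0171  0.0592] 0.0481 [51 67 92]
270 219 [-0.0173  0.0686] 0.0489 [46 60 84]
273 218 [-0.0173  0.0779] 0.0499 [50 65 89]
276 216 [-0.0221  0.0889] 0.0488 [56 72 96]
279 215 [-0.024   0.0991] 0.0469 [55 73 96]
282 214 [-0.0232  0.1082] 0.0492 [53 70 96]
285 214 [-0.02    0.1165] 0.05 [ 55  75 108]
288 213 [-0.0233  0.1274] 0.0458 [ 56  77 113]
291 213 [-0.0194  0.1355] 0.0476 [50 68 99]
294 212 [-0.0192  0.1448] 0.0491 [ 62  86 124]
297 205 [-0.0409  0.1622] 0.0485 [55 74 98]
300 205 [-0.0323  0.1682] 0.0576 [ 64  81 106]
carv top near corner
c 604 0.0598 [589.1 -98.9] [ 82.9 120.2] 15.09
[-0.00924812 -0.08615367] [0.07404317 0.03371187] [[ 533.42804   -51.723392]
 [ 564.7071   -167.74533 ]
 [ 644.74896  -146.16635 ]
 [ 613.4699    -30.14441 ]]
[[-0.00647608 -0.08534138]
 [ 0.07244787  0.03240334]]
```

move_arm --rows "0 15 1 0 0 0; 0 15 1 0 0 0; 0 10 0 0 0 0; 0 0 0 0 0 0"

```text
time_s: 11.25
ee_pos: [0.4895, 0.0362, 0.1279]
eef_rot: [-3.141, -0.003, 0.271]
force: [0.2, -1.0, -1.9]
grip_width: 0.0358
```

```bash
python3 - <<'E'
from m import *
o=sensors.get_obs();print(w2b(o['ee_pos']),w2b(o['force'][:2]+B))
pb(-.024,.110,.127)
E
```

```text
[-0.02714409  0.13077316] [-0.06142866 -1.04391136]
1 3.2 20.8 0.9 -0.000 -0.003 -0.001
```

move_arm --rows "1 5 0 0 0 0; 1 5 0 0 0 0; 1 4 0 0 0 0; 1 4 0 0 0 0; 0 0 0 0 0 0"

```text
time_s: 11.88
ee_pos: [0.4977, 0.0193, 0.1273]
eef_rot: [-3.14, -0.0, 0.27]
force: [-1.6, -1.2, -2.2]
grip_width: 0.0357
```

```bash
python3 - <<'E'
from m import *
o=sensors.get_obs();print(w2b(o['ee_pos']),w2b(o['force'][:2]+B))
pb(-.024,.110,.1265)
E
```

```text
[-0.02375755  0.11225357] [-1.87249297 -0.69870827]
1 -0.2 2.3 0.8 -0.002 -0.000 -0.001
```

move_arm --rows "0.3 3 0.5 0 0 0; 0.3 3 0.5 0 0 0; 0 3 0 0 0 0; 0 0 0 0 0 0"

```text
time_s: 12.38
ee_pos: [0.5008, 0.0103, 0.1261]
eef_rot: [-3.14, 0.0, 0.271]
force: [-2.6, -0.7, -0.6]
grip_width: 0.0356
```

```bash
python3 - <<'E'
from m import *
o=sensors.get_obs();print(w2b(o['ee_pos']),w2b(o['force'][:2]+B))
E
```

```text
[-0.02321548  0.1027856 ] [-2.72780386  0.06328788]
```

move_arm --rows "0 0 0 0 0 0; 0 0 0 0 0 0; 0 0 0 0 0 0; 0 0 -30 0 0 0; 0 -30 -20 0 0 0; 0 -30 0 0 0 0; 0 0 0 0 0 0" --grip 0.25

```text
time_s: 13.25
ee_pos: [0.4856, 0.0693, 0.1789]
eef_rot: [-3.142, -0.005, 0.271]
force: [0.4, -0.1, -0.1]
grip_width: 0.0589
```

```bash
python3 - <<'E'
from m import *
o,c=snap('scene','s7'); print(w2b(o['ee_pos']),o['force'])
cv2.imwrite('pics/s7c.png',cv2.resize(c['color'][180:290,180:330],None,fx=5,fy=5,interpolation=cv2.INTER_CUBIC))
pb(-.022,.140,.130)
E
```

```text
[-0.02203633  0.1637087 ] [ 0.35030856 -0.0860193  -0.06888211]
1 -0.3 22.9 48.9 0.000 -0.005 -0.001
```

View pics/s7c.png

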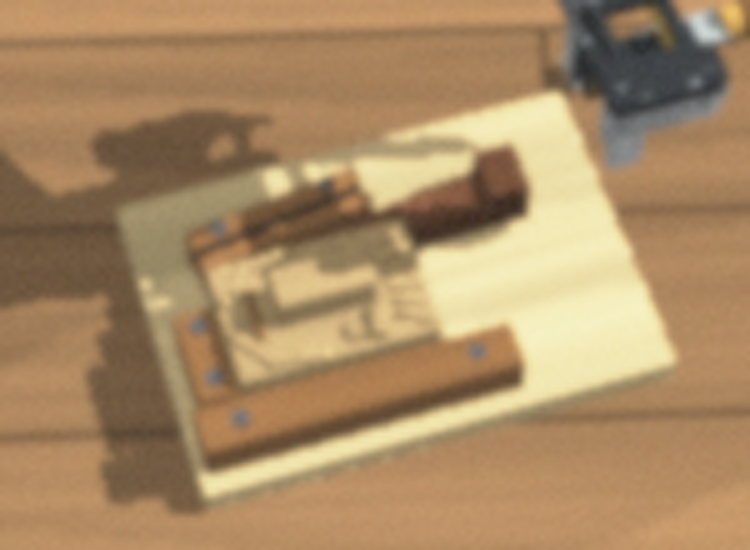

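move_arm --rows "0 4 24 0 -0.003 0; 0 4 24 0 -0.002 0; 0 0 0 0 0 0; 0 0 0 0 0 0; 0 0 0 0 0 0; 0 0 0 0 0 0" --grip -1 --newtons 10

```text
time_s: 14.05
ee_pos: [0.4902, 0.058, 0.132]
eef_rot: [3.14, -0.003, 0.269]
force: [0.2, -1.1, -0.7]
grip_width: 0.0029
```

```bash
python3 - <<'E'
from m import *
o=sensors.get_obs(); print(w2b(o['ee_pos']),o['force'])
pb(-.022,.126,.130)
E
```

```text
[-0.02065538  0.15157523] [ 0.15253674 -1.1276821  -0.67814305]
1 -1.3 25.6 2.0 0.001 -0.003 -0.003
```

move_arm --rows "-1 14 1 0 0 0; 0 6 0 0 0 0; 0 2 0 0 0 0; 0 2 0 0 0 0; 0 2 0 0 0 0; 0 2 0 0 0 0; 0 2 0 0 0 0"

```text
time_s: 14.92
ee_pos: [0.4977, 0.027, 0.1315]
eef_rot: [3.14, -0.004, 0.269]
force: [-0.7, 0.2, 0.5]
grip_width: 0.0009
```

```bash
cat > f.py <<'E'
from m import *
o=sensors.get_obs(); print(w2b(o['ee_pos']),o['ee_pos'][2],w2b(o['force'][:2]+B),o['force'][2])
E
python3 f.py
```

```text
[-0.02166845  0.11964456] 0.13154817886224252 [-0.60731454  0.34820285] 0.5423477151609288
```

move_arm --rows "0 2 0 0 0 0; 0 2 0 0 0 0; 0 2 0 0 0 0; 0 2 0 0 0 0; 0 2 0 0 0 0"

```text
time_s: 15.55
ee_pos: [0.5005, 0.0168, 0.1315]
eef_rot: [3.14, -0.004, 0.269]
force: [-0.4, 1.4, 0.4]
grip_width: 0.0006
```

```bash
python3 f.py
```

```text
[-0.02170404  0.10907119] 0.1315392318225762 [0.01628959 1.46392704] 0.3656478819933117
```

move_arm --rows "0 1.5 0 0 0 0; 0 1.5 0 0 0 0; 0 1.5 0 0 0 0; 0 1.5 0 0 0 0"

```text
time_s: 16.05
ee_pos: [0.5021, 0.0108, 0.1315]
eef_rot: [3.141, -0.004, 0.269]
force: [-1.6, 3.0, 2.4]
grip_width: 0.0004
```

```bash
python3 f.py
```

```text
[-0.02180202  0.1029188 ] 0.1315375345834498 [-0.7800623   3.33183404] 2.378615115080545
```

move_arm --rows "0 1.5 0 0 0 0; 0 1.5 0 0 0 0"

```text
time_s: 16.3
ee_pos: [0.5027, 0.0082, 0.1315]
eef_rot: [-3.141, -0.003, 0.269]
force: [-3.1, 5.8, 2.6]
grip_width: 0.0008
```

```bash
python3 f.py
```

```text
[-0.02192591  0.10028489] 0.1315440301899246 [-1.39790792  6.37304646] 2.5520562168992034
```

move_arm --rows "0 1.5 0 0 0 0; 0 1.5 0 0 0 0"

```text
time_s: 16.55
ee_pos: [0.5031, 0.0066, 0.1316]
eef_rot: [-3.138, -0.003, 0.269]
force: [-3.4, 15.1, 5.1]
grip_width: 0.0004
```

```bash
python3 f.py
```

```text
[-0.0219477   0.09856015] 0.13159476526346026 [ 0.75231057 15.45684653] 5.116933883528948
```

move_arm --rows "0 1.7 0 0 0 0; 0 1.7 0 0 0 0"

```text
time_s: 16.8
ee_pos: [0.5034, 0.0058, 0.1316]
eef_rot: [-3.133, -0.002, 0.27]
force: [-5.0, 18.4, 6.5]
grip_width: 0.0009
```

```bash
python3 f.py
```

```text
[-0.0218783   0.09772938] 0.13162538539146443 [ 0.14378833 19.03224841] 6.454061520893423
```

move_arm --rows "0 -3 0 0 0 0; 0 -20 0 0 0 0; 0 -30 -5 0 0 0; 0 0 -60 0 0 0; 0 0 -50 0 0 0; 0 0 0 0 0 0"

```text
time_s: 17.55
ee_pos: [0.4892, 0.0565, 0.2499]
eef_rot: [-3.136, -0.002, 0.27]
force: [-0.8, 1.3, 0.4]
grip_width: 0.0004
```

```bash
python3 - <<'E'
from m import *
o,c=snap('scene','s8'); print(w2b(o['ee_pos']),o['force'])
cv2.imwrite('pics/s8c.png',cv2.resize(c['color'][180:290,180:330],None,fx=5,fy=5,interpolation=cv2.INTER_CUBIC))
p=cloud(o,c)
for n,lo,hi,s in [('carv',.054,.066,(232,235)),('head',.05,.064,(int(180+470/5),int(180+185/5)))]:
    try:
        r=comp(p,lo,hi,s);l=np.array([w2b(q) for q in r]);print(n,len(r),np.percentile(l,[1,50,99],axis=0).round(4),rect(r,n))
    except AssertionError as e: print(e)
pb(-.03,-.03,.30)
E
```

```text
[-0.02199092  0.15036403] [-0.77913405  1.33385833  0.40323083]
((232, 235), array([ 0.57455334, -0.13329853,  0.06074903]))
head 15 0.0532 [514.1 -12.2] [ 6. 15.] 87.14
head 15 [[-0.0242  0.0728]
 [-0.0137  0.0771]
 [-0.0085  0.0819]] [[506.49316   -14.787138 ]
 [521.5028    -15.5372925]
 [521.80164    -9.559313 ]
 [506.792      -8.809158 ]]
4 -1.8 45.0 -13.3 -0.002 0.000 -0.001; -1.8 45.0 -13.2 -0.002 0.000 -0.001; -1.8 45.1 -13.2 -0.002 0.000 -0.001; -1.8 45.1 -13.1 -0.002 0.000 -0.001
```

View pics/s8c.png

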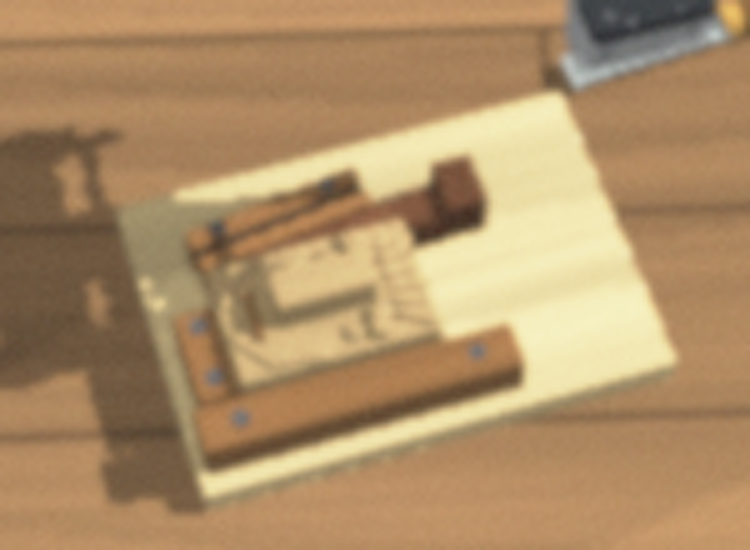

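Move over for an accurate wrist view.

move_arm --rows "-2 50 -15 0 0 0; -2 50 -15 0 0 0; -2 50 -15 0 0 0; -2 50 -15 0 0 0; 0 20 0 0 0 0; 0 0 0 0 0 0" --grip 1

```text
time_s: 18.35
ee_pos: [0.5398, -0.1646, 0.298]
eef_rot: [-3.13, 0.012, 0.27]
force: [-0.1, 0.3, -0.1]
grip_width: 0.0571
```

```bash
python3 - <<'E'
from m import *
o,c=snap('wrist','w9'); print(w2b(o['ee_pos']),o['ee_pos'],o['force'])
cv2.imwrite('pics/w9b.png',cv2.resize(c['color'],(784,588)))
E
```

```text
[-0.03255414 -0.07617194] [ 0.53976587 -0.164612    0.29799556] [-0.14511381  0.30373746 -0.14089627]
```

View pics/w9b.png

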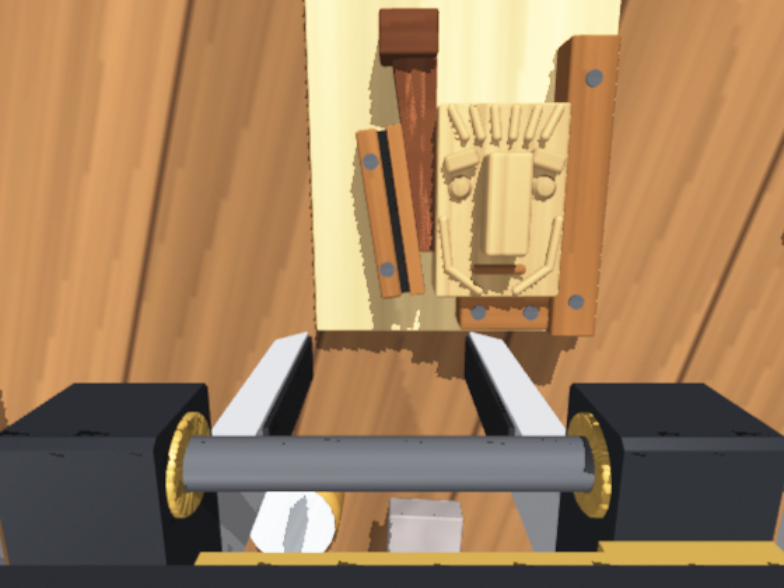

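```bash
python3 - <<'E'
from m import *
o,c=pickle.load(open('pics/w9.pkl','rb'));p=cloud(o,c)
S=lambda u,v:(int(u/1.4),int(v/1.4))
for n,lo,hi,s in [('carv',.056,.0655,(470,220)),('nose',.076,.09,(510,200)),('head',.05,.058,(405,25)),('cleat',.046,.0545,(372,220))]:
    r=comp(p,lo,hi,S(*s)); rect(r,n); cc=cv2.minAreaRect((r[:,:2]*1000).astype(np.float32))[0];print(w2b(np.array(cc)/1000))
    A=np.c_[r[:,:2],np.ones(len(r))]; k=np.linalg.lstsq(A,r[:,2],rcond=None)[0];print('slope',k[:2].round(3))
z=p[...,2]; v,u=S(415,120)[1],S(415,120)[0]; print(p[v,u],p[S(428,230)[1],S(428,230)[0]])
E
```

```text
carv 8560 0.0612 [590.8 -97.4] [ 80.5 119.6] 15.44
[ 0.03467351 -0.0251508 ]
slope [0.003 0.003]
nose 2475 0.0857 [590.6 -97.2] [26.6 59.4] 15.41
[ 0.03451772 -0.02488357]
slope [0.059 0.013]
head 1491 0.0549 [508.1 -15.8] [35.4 26.7] 15.18
[-0.02318152  0.07571293]
slope [-0.009  0.019]
cleat 6385 0.0494 [ 524.2 -102.2] [ 51.  152.2] 15.65
[-0.03078649 -0.01190482]
slope [-0.077 -0.039]
[ 0.52502717 -0.06226964  0.04732024] [ 0.55224094 -0.12667998  0.04777655]
```

```bash
python3 -c "
from h import *
print(ctrl.hand_in())"
```

```text
the job is handed in; nothing more can be done
None
```

I slid the carving home into the corner. The wedge then went into the gap thin end first, and I pressed its head along board -y with closed fingers until I felt about 19 N. After that I backed off and handed in at about 18.4 s.

- **Carving:** the last wrist view put it at board x +34.6, y -25.1 mm (home is +35, -25). It was square to within 0.2° and flat.
- **Wedge:** its head was at board x -23.2, y +75.7 mm, lying flat in the gap with the arm clear of everything.
- **Squeeze on the carving:** I could not measure it directly. I inferred that it is tight from the 15 to 20 N pushing range you gave.
- **Pushing the carving home:** one press against the end stop briefly read about 38 N through the fingertips at the wrist, when I expected less.
- **Other things on the bench:** I did not knowingly touch any of them, but I did not re-measure where they are.

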